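Hang the washed pestle in its ring stand and clip the retaining bar back on

ROBOT

A 6-joint arm with a two-finger parallel gripper is mounted at the origin on a cart in front of the work surface, level with it; the furniture and walls round the work are solid. World frame = base frame: x ahead of the robot, y to its left, z up, the work surface at z = 0. Lengths are in m, angles in degrees, forces in N, time in s.
With the tool pointing down it reaches from about 0.275 to 0.975 m from the base axis. Payload 8.4 kg.
Tool frame: the origin (TCP) lies midway between the tips of the shut fingers; the grasp point (between the pads) lies 19 mm behind it; z points along the fingers, y is the line along which they close (so a half turn about z gives the same grasp; the last joint's range is limited). The gripper opens to 92 mm and grips with 3 to 60 N. Pads are 20 mm wide; open, the fingers measure 128 mm over their backs; the gripper's body (75 mm by 189 mm) begins 69 mm behind the grasp point.
Start: joints at [-69.294, 20.225, 93.587, -0, 66.188, -0.138], TCP at [0.222, -0.584, 0.215] pointing down, gripper open.
Joint ranges: [-150.9, 150.9], [-52.94, 120.26], [3.33, 152.33], [-74.26, 254.26], [0, 154.13], [-172.89, 172.89]. Speed limits (degrees/s): [127.2, 127.2, 159.86, 180, 180, 180].

INTERFACE

Orientations are given as a 3x3 rotation matrix whose columns are the frame's x, y, z axes.
In Python, from workcell import ctrl gives the robot as it stands.
- The arm moves only by the tool move_arm, never from a script. Its argument "targets" is a list of rows, each an object with "jaw": the opening, from 0 (shut) to 1 (fully open); "xyz": the shift along the tool's x, y, z in m, a list of three; "rotation": the turn, a rotation vector about the tool's x, y, z in degrees, a list of three. A call has 1 to 8 rows; each row shifts and turns the commanded pose from where the row before left it, along the tool's axes as they then stand; what a row does not reach is not made up. A row lasts 1/10 s, in which the tool goes at most 50 mm and 8.59 degrees, less where a joint would pass 70% of its speed; a pose out of reach is approached as far as the arm can. A call with a gripper value outside its range is refused whole. The fingers move at their own pace and stop on an object; "newtons" is the grip in N (left out, the last holds). Time passes only in rows, so rows that do not move let the fingers close. It gives the time, the measured TCP pose, the force, the opening and the grip force at its end, in the units of the state.
- ctrl.observe(): the state, without advancing time (a new reading comes with each control period).
- ctrl.get_image(name): name is "scene" or "side" or "wrist"; returns a dict with "img" (400x640x3 uint8, red, green, blue), "depth" (400x640 float32, m along the optical axis (not along the pixel's ray), 0 where there is no reading), "K" (3x3 intrinsics, pixels), "pose" (4x4, takes a point from camera to world coordinates). Camera axes: x right, y up, looking along -z (the intrinsics and any distortion apply to the point x, -y, -z); pixel columns grow to the right and rows downward; lengths in m; the calibration is good to about 2 mm. A picture is of the moment at which its call begins.
- ctrl.close_job(): hands the job in; it is judged then, once.
The state is a dict: "clock": time; "qpos": joint angles; "qvel": joint speeds; "joint_efforts": joint torques, N m; "ee_pos": TCP position; "tool_rot": TCP orientation; "ft_force": force on the tool from outside, world axes, zero at the start; "torque": the same for the moment, N m; "opening": opening from 0.0 (shut) to 1.0 (fully open); "grip_force": force on a finger pad.
Only numpy, scipy, OpenCV 4.12 (cv2) and the standard library are available. Lean on these libraries where they do the work, as an engineer would, in place of code of your own. Each camera call takes 0.05 s, during which the arm holds its last target. There are 200 camera calls.

TASK

Hang the washed pestle up to drain: pull the retaining bar up off the two-ring stand and put it aside, draw the pestle out of the steel beaker it leans in, and lower it handle-first through the stand's empty ring, without letting it fall, until its head is caught by the ring and you can let go. Then put the retaining bar back on the stand over both pestles and press it down until it snaps fully home. Leave the other pestle hanging, the steel beaker standing and the other things on the worktop where they are.

Things in the scene. Friction and masses are not known exactly. Their poses are not given: they have to be found in the camera images.
- stand: Two-ring pestle stand of bare aluminium, fixed, 90 (x) x 190 (y) mm, 164 mm high over all. Origin: centre of its underside on the worktop; z up, y along its length. Two steel rings, tops 130 mm up, at y = -32 mm (empty) and +32 mm (taken), joined along y to each other and to the two end uprights by straps 12 to 20 mm wide (x) and 12 mm high
- empty_ring (a point): Centre of the empty ring at its top face, 130 mm above the worktop; axes as the stand. Inside diameter 24 mm, outside 31 mm, 12 mm high. Nothing lies beside it along the stand's x, so fingers that close along that x pass outside the ring; the other pestle hangs 64 mm away along +y, an upright stands 43 mm away along -y
- taken_ring (a point): Centre of the ring that the other pestle hangs in, at its top face; axes and sizes as the empty ring
- bar_seat (a point): Point midway between the uprights at ring-top height, where the bar's origin lies when fully home; axes as the stand. At y = +-68 mm guide cheeks 29 mm apart (x), up to 34 mm above this height with lips flared outward, take the bar's feet; in each upright a sprung ball, centred 9 mm above this height, holds a foot down
- retaining_bar: Steel bar clipped on the stand over both rings at the start: an upside-down U 146 mm long (y), 80 mm high, 0.12 kg. Origin: midway between the feet, at their undersides; z up. Crossbar 10 mm wide, underside 46 mm above the feet; legs 24 mm wide (x) at y = +-68 mm. Pulls off straight up and presses home straight down with about 10 N; 2 mm play in the guides; either way round
- bar_grip (a point): Middle of the bar's upright grip tab, 68 mm above the feet; the tab is 10 mm thick (x), 36 mm long (y), 52 to 80 mm above the feet; axes as the bar. The bar stands by itself on its feet. Always clear to put it: the strip of worktop between front edge and sink, x 0.38 to 0.49 m, y -0.24 to -0.08 m
- pestle: Washed white porcelain pestle, 147 mm long, about 0.13 kg, round about z; leans some 32 degrees from vertical in the steel beaker, handle down, head out over the rim. Origin: handle tip; z runs from handle to head. Handle 18 mm thick with a round end, to 100 mm from the tip; cone to 114 mm; head 34 mm thick, straight to 138 mm, domed end at 147 mm
- pestle_seat (a point): Point on the pestle's axis 105.25 mm from the handle tip, where its cone rests in the ring's top edge when it hangs
- pestle_head (a point): Point on the pestle's axis in the straight part of the head, 126 mm from the handle tip
- hung_pestle: A second, equal pestle that already hangs in the stand's other ring, handle down; origin at its handle tip, z up to its head
- hung_pestle_seat (a point): Point on the second pestle's axis 105.25 mm from its handle tip, at the top of its ring
- rinse_beaker: Small plain steel beaker, loose, 0.25 kg, outside diameter 64 mm, inside 58 mm, 75 mm high, floor 4 mm thick; the washed pestle leans in it. Origin: centre of its underside; z up, x points to the side over which the pestle's head leans. Fixed nearby: a tap 0.30 m high beyond the sink, x 0.66 to 0.73 m, y -0.30 to -0.15 m; the hood's sash is up, lower edge over 0.93 m up
- mortar: White porcelain mortar bowl, 106 mm across, 62 mm high; bystander
- petri_dish: Flat glass Petri dish, 58 mm across, 14 mm high; bystander
- vial: Small sample vial with a screw cap, 25 mm across, 58 mm high; bystander
- red_stopper: Tapered rubber stopper, 26 mm across and high; bystander
There are look-alikes about, which are no part of the job. What is shaped like the hung_pestle but green or turquoise is not meant.

How it is judged:
By the outcome, as a careful person would: the job done as asked, in the order asked, and still so for the second after the job is handed in, with the robot touching nothing.
It also fails if it takes over 72 s, if anything falls off the work surface, if the arm or the gripper's body presses on something with over 40 N, if the wrist force passes 120 N, or if a joint passes its speed limit or range.

## Working session

There is one attempt and no reset: what is moved stays moved. The work goes in short steps, Python scripts to look and compute and a tool call to move; the robot and the scene stay as the last step left them, time stands still between calls to the robot, and variables do not carry over. Pictures are saved under pics/ and viewed, at most 10 in all, crops included, and the job is handed in when it is done.

Besides the shell and the picture viewer there is one more tool, called after "Emit:" in YAML: its name, and indented under it one key for each argument. move_arm: Moves the arm, as the interface text tells. Its arguments: {"type":"object","properties":{"targets":{"type":"array","items":{"type":"object","properties":{"jaw":{"type":"number"},"xyz":{"type":"array","items":{"type":"number"}},"rotation":{"type":"array","items":{"type":"number"}}}}},"newtons":{"type":"number"}},"required":["targets"]}

```bash
mkdir -p pics; ls; cat > h.py <<'E'
import numpy as np, cv2
from workcell import ctrl
def snap(n,tag):
    d=ctrl.get_image(n); cv2.imwrite(f'pics/{tag}.png',d['img'][:,:,::-1]); np.savez(f'{tag}.npz',**d); return d
def pts(d):
    K=d['K'];z=d['depth'];v,u=np.mgrid[0:z.shape[0],0:z.shape[1]]
    P=np.stack([(u-K[0,2])/K[0,0]*z,-(v-K[1,2])/K[1,1]*z,-z],-1)
    return P@d['pose'][:3,:3].T+d['pose'][:3,3]
E
python3 - <<'E'
from h import *
for n in ['scene','side','wrist']:
    d=snap(n,n+'0'); print(n,d['K'].tolist(),d['pose'].round(3).tolist(),(d['depth']>0).mean(),[k for k in d])
a=[cv2.imread(f'pics/{n}0.png') for n in ['scene','side']]
s=ctrl.observe(); print(s)
E
```

```text
pics
scene [[453.7706310893904, 0.0, 319.7475473786775], [0.0, 453.7706310893904, 198.86774035586464], [0.0, 0.0, 1.0]] [[-0.613, 0.407, -0.677, -0.124], [-0.79, -0.335, 0.514, 0.674], [-0.017, 0.849, 0.527, 0.64], [0.0, 0.0, 0.0, 1.0]] 0.99580859375 ['img', 'depth', 'K', 'pose']
side [[482.92733604277737, 0.0, 318.2425162668999], [0.0, 482.92733604277737, 203.48145731383036], [0.0, 0.0, 1.0]] [[-0.886, -0.336, 0.319, 0.868], [0.463, -0.648, 0.604, 0.878], [0.003, 0.683, 0.73, 0.97], [0.0, 0.0, 0.0, 1.0]] 0.98919921875 ['img', 'depth', 'K', 'pose']
wrist [[350.35709748372005, 0.0, 319.1840754699707], [0.0, 350.35709748372005, 206.05384891070412], [0.0, 0.0, 1.0]] [[0.356, 0.908, 0.22, 0.286], [-0.935, 0.346, 0.082, -0.561], [-0.002, -0.235, 0.972, 0.385], [0.0, 0.0, 0.0, 1.0]] 0.9961484375 ['img', 'depth', 'K', 'pose']
{'clock': 0.15, 'qpos': array([-6.92933737e+01,  2.02544806e+01,  9.36176758e+01, -2.19235387e-03,
        6.61882256e+01, -1.35573999e-01]), 'qvel': array([-0.0584578 , -0.00173653, -0.2087348 , -0.01774201,  0.08985849,
       -0.00746708]), 'joint_efforts': array([-2.78643340e-03, -5.94213510e+01, -3.34468603e+01,  6.96274010e-02,
        2.03317957e-02, -7.19670493e-05]), 'ee_pos': array([ 0.22224998, -0.58375516,  0.2140361 ]), 'tool_rot': array([[ 9.34558365e-01,  3.55809638e-01, -4.05373486e-04],
       [ 3.55809867e-01, -9.34557858e-01,  9.73409228e-04],
       [-3.24965924e-05, -1.05394362e-03, -9.99999444e-01]]), 'ft_force': array([-0.02001026,  0.53818055, -0.2374788 ]), 'torque': array([-0.06904179,  0.00172167, -0.01911   ]), 'grip_force': 0.0, 'opening': 0.9989966133140324}
```

View pics/scene0.png

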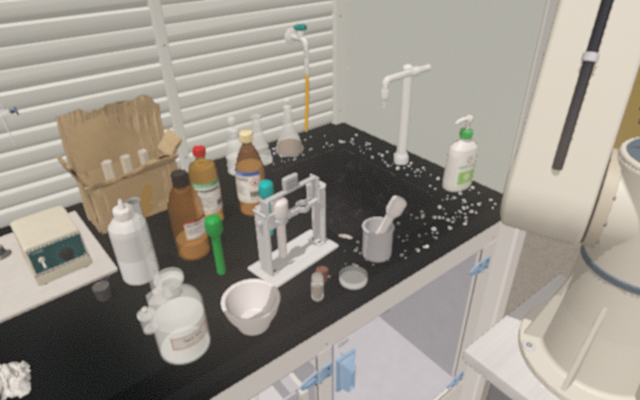

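View pics/side0.png

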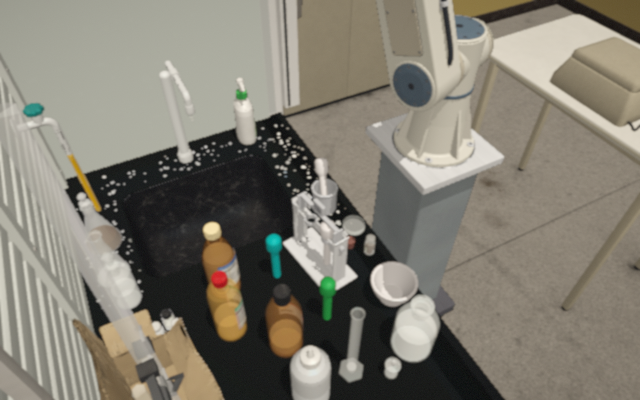

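Scene view: stand about (293,230) with the bar's tab at (290,184) and the white hung pestle at (281,210). The beaker is at (378,240), with the washed white pestle's head at (397,206). The green (214,225) and turquoise (266,190) pestles are look-alikes. The side view shows the same: stand (320,250), beaker (323,195), pestle head (320,166). Next I'll make an enlarged crop and measure from the depth.

```bash
python3 - <<'E'
from h import *
a=cv2.imread('pics/scene0.png')[150:290,230:430]; b=cv2.imread('pics/side0.png')[145:295,260:380]
a=cv2.resize(a,None,fx=2.4,fy=2.4,interpolation=3); b=cv2.resize(b,(int(120*2.6),int(150*2.6)),interpolation=3)
c=np.zeros((390,800,3),np.uint8); c[:a.shape[0],:a.shape[1]]=a; c[:b.shape[0],485:485+b.shape[1]]=b
cv2.imwrite('pics/crop1.png',c)
for n in ['scene','side']:
    d=dict(np.load(n+'0.npz')); P=pts(d)
    print(n)
    for (u,v) in ([(290,184),(281,207),(397,206),(378,240),(310,255),(275,265),(250,320)] if n=='scene' else [(320,166),(323,195),(316,230),(310,240),(330,280),(395,280)]): print((u,v),P[v,u].round(3))
    # worktop plane check
    m=(abs(P[...,2])<.02)&(P[...,0]>.3)&(P[...,0]<.9); print('table z',np.median(P[...,2][m]))
E
```

```text
scene
(290, 184) [0.529 0.251 0.194]
(281, 207) [0.514 0.285 0.162]
(397, 206) [0.413 0.063 0.124]
(378, 240) [0.415 0.112 0.057]
(310, 255) [0.511 0.222 0.012]
(275, 265) [0.532 0.299 0.011]
(250, 320) [0.385 0.441 0.062]
table z 0.0009545150661879331
side
(320, 166) [0.434 0.063 0.125]
(323, 195) [0.442 0.098 0.054]
(316, 230) [ 0.494  0.156 -0.   ]
(310, 240) [0.527 0.187 0.012]
(330, 280) [0.587 0.397 0.148]
(395, 280) [0.407 0.392 0.019]
table z 0.00035182299509206594
```

View pics/crop1.png

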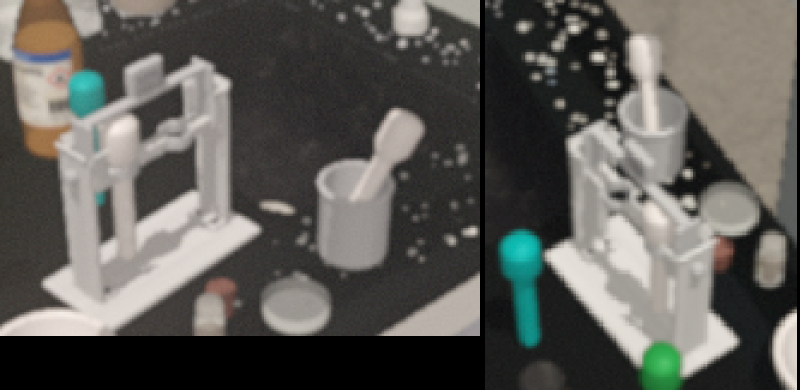

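The crop confirms it. The washed white pestle's head is at crop (398,130), leaning in the beaker. The white hung pestle is at (122,140) and the empty ring at (172,128), on the beaker side. The turquoise and green ones are not meant.

```bash
cat >> h.py <<'E'
def circ(xy):
    A=np.c_[2*xy,np.ones(len(xy))];s=np.linalg.lstsq(A,(xy**2).sum(1),rcond=None)[0];return s[:2],np.sqrt(s[2]+s[0]**2+s[1]**2)
E
python3 - <<'E'
from h import *
np.set_printoptions(suppress=True,precision=4)
C=[];I=[]
for n in ['scene','side']:
    d=dict(np.load(n+'0.npz'));P=pts(d)
    def box(x0,x1,y0,y1,z0,z1): return (P[...,0]>x0)&(P[...,0]<x1)&(P[...,1]>y0)&(P[...,1]<y1)&(P[...,2]>z0)&(P[...,2]<z1)
    g=cv2.cvtColor(d['img'],cv2.COLOR_RGB2HSV)
    m=box(.44,.66,.12,.42,.006,.018)&(g[...,2]>120)&(g[...,1]<60)
    k,l,st,_=cv2.connectedComponentsWithStats(cv2.morphologyEx(m.astype(np.uint8),cv2.MORPH_CLOSE,np.ones((3,3))))
    i=1+np.argmax(st[1:,4]); q=P[(l==i)&m][:,:2].astype(np.float32)
    print(n,'base',cv2.minAreaRect(q*1000),len(q))
    m=box(.42,.66,.12,.42,.183,.23)&(g[...,1]<60); q=P[m]; 
    if len(q)>5:
        e=np.linalg.svd(q[:,:2]-q[:,:2].mean(0),full_matrices=False)[2][0]; print(' tab',q.mean(0),q.min(0),q.max(0),len(q),'yaw',np.degrees(np.arctan2(e[1],e[0])))
    # uprights tops
    m=box(.42,.66,.12,.42,.155,.180)&(g[...,1]<60); q=P[m]; print(' bar/top',cv2.minAreaRect(q[:,:2].astype(np.float32)*1000),len(q))
    # beaker
    m=box(.34,.50,.03,.18,.069,.079); q=P[m]; print(' rim z',np.median(q[:,2]))
    m=box(.34,.50,.0,.18,.02,.065); q=P[m]; print(' wall circ',circ(q[:,:2]),len(q))
    m=box(.34,.50,.0,.14,.085,.18); q=P[m]; print(' pestle',q.mean(0),q.min(0),q.max(0),len(q)); np.save(n+'_p.npy',q)
E
```

```text
scene base ((533.6824951171875, 247.53680419921875), (91.62049102783203, 192.18136596679688), 8.263224601745605) 1989
 tab [0.5312 0.2502 0.1965] [0.5124 0.1797 0.183 ] [0.547  0.3175 0.2123] 264 yaw -82.24742044375535
 bar/top ((534.9429321289062, 248.33279418945312), (47.07890701293945, 169.8588104248047), 8.652983665466309) 559
 rim z 0.07457815608895513
 wall circ (array([0.436 , 0.0951]), np.float64(0.029522058963585753)) 642
 pestle [0.4205 0.064  0.1159] [0.4064 0.0385 0.0852] [0.4412 0.0826 0.1383] 368
side base ((536.5647583007812, 233.42843627929688), (89.85818481445312, 159.41598510742188), 6.806476593017578) 1324
 tab [0.5347 0.2539 0.1968] [0.5161 0.1819 0.183 ] [0.5531 0.3175 0.2122] 184 yaw 99.47794269172063
 bar/top ((533.6011962890625, 247.87542724609375), (43.99761199951172, 168.01316833496094), 7.814302444458008) 406
 rim z 0.0739516136351061
 wall circ (array([0.4354, 0.0947]), np.float64(0.02848101627796855)) 355
 pestle [0.4287 0.0637 0.1165] [0.4086 0.0422 0.0861] [0.4435 0.083  0.1388] 242
```

```bash
cat >> h.py <<'E'
from scipy.spatial.transform import Rotation as Rn
def Rdown(az):  # tool down, closing axis y at azimuth az
    a=np.radians(az); y=np.array([np.cos(a),np.sin(a),0]); z=np.array([0,0,-1.]); return np.c_[np.cross(y,z),y,z]
def plan(tcp,R):
    s=ctrl.observe(); R0=s['tool_rot']
    print('t',round(s['clock'],2),'pos',s['ee_pos'].round(4),'F',s['ft_force'].round(1),'open',round(s['opening'],3),'grip',round(s['grip_force'],1))
    print(' shift now-frame mm',(R0.T@(tcp-s['ee_pos'])*1000).round(1),' rotvec',Rn.from_matrix(R0.T@R).as_rotvec(degrees=True).round(2),' shift in goal frame',(R.T@(tcp-s['ee_pos'])*1000).round(1))
YAW=8.3; C=np.array([.534,.2485,0]); a=np.radians(YAW); SX=np.array([np.cos(a),np.sin(a),0]); SY=np.array([-SX[1],SX[0],0])
E
python3 - <<'E'
from h import *
from scipy.optimize import least_squares
np.set_printoptions(suppress=True,precision=4)
S=[np.load(n+'_p.npy') for n in ['scene','side']]
def prof(t): return np.interp(t,[0.080,.1,.114,.138,.142,.145,.147],[.009,.009,.017,.017,.0145,.0095,0.])
def f(p,q):
    ax=np.array([p[3],p[4],1]);ax/=np.linalg.norm(ax)
    v=q-p[:3]; h=v@ax; r=np.linalg.norm(v-np.outer(h,ax),axis=1); return r-prof(h+.126)
for q in [S[0],S[1],np.vstack(S)]:
    r=least_squares(f,[.425,.058,.116,-.2,-.6],args=(q,),loss='soft_l1',f_scale=.002)
    ax=np.array([r.x[3],r.x[4],1]);ax/=np.linalg.norm(ax)
    print('head',r.x[:3],'ax',ax,'tilt',np.degrees(np.arccos(ax[2])),'az',np.degrees(np.arctan2(ax[1],ax[0])),'rms',np.sqrt((r.fun**2).mean()),'tip',r.x[:3]-.126*ax)
plan(np.array([.533,.2495,.30]),Rdown(YAW))
E
```

```text
head [0.4258 0.0535 0.1155] ax [-0.1396 -0.4879  0.8617] tilt 30.49322241656952 az -105.9687939730039 rms 0.001390268064357835 tip [0.4434 0.1149 0.0069]
head [0.4239 0.0526 0.1152] ax [-0.1588 -0.5035  0.8493] tilt 31.867124433340344 az -107.50074358763962 rms 0.002055402534738243 tip [0.4439 0.116  0.0082]
head [0.4251 0.053  0.1153] ax [-0.1436 -0.4974  0.8556] tilt 31.177898887671002 az -106.10752018270307 rms 0.001809450070604365 tip [0.4432 0.1157 0.0075]
t 0.15 pos [ 0.2222 -0.5838  0.214 ] F [-0.   0.5 -0.2] open 0.999 grip 0.0
 shift now-frame mm [ 586.9 -668.2  -85.3]  rotvec [ -0.05  -0.04 -77.46]  shift in goal frame [779.7 427.8 -86. ]
```

Emit:
move_arm:
  targets:
    - {"jaw":1,"xyz":[0.029,-0.033,-0.011]}
    - {"jaw":1,"xyz":[0.029,-0.033,-0.011]}
    - {"jaw":1,"xyz":[0.029,-0.033,-0.011]}
    - {"jaw":1,"xyz":[0.029,-0.033,-0.011]}
    - {"jaw":1,"xyz":[0.029,-0.033,-0.011]}
    - {"jaw":1,"xyz":[0.029,-0.033,-0.011]}
    - {"jaw":1,"xyz":[0.029,-0.033,-0.011]}
    - {"jaw":1,"xyz":[0.029,-0.033,-0.011]}

```text
$.targets[0]: bad value
```

Emit:
move_arm:
  targets:
    - {"jaw":1,"xyz":[0.029,-0.033,0]}
    - {"jaw":1,"xyz":[0.029,-0.033,0]}
    - {"jaw":1,"xyz":[0.029,-0.033,0]}
    - {"jaw":1,"xyz":[0.029,-0.033,0]}
    - {"jaw":1,"xyz":[0.029,-0.033,0]}
    - {"jaw":1,"xyz":[0.029,-0.033,0]}
    - {"jaw":1,"xyz":[0.029,-0.033,0]}
    - {"jaw":1,"xyz":[0.029,-0.033,0]}

```text
$.targets[0]: bad value
```

Emit:
move_arm:
  targets:
    - {"jaw":1,"xyz":[0.029,-0.033,0]}
    - {"jaw":1,"xyz":[0.029,-0.033,0]}
    - {"jaw":1,"xyz":[0.029,-0.033,0]}
    - {"jaw":1,"xyz":[0.029,-0.033,0]}
    - {"jaw":0.6,"rotation":[0,0,-8.5]}
    - {"jaw":0.6,"rotation":[0,0,-8.5]}
    - {"jaw":0.6,"rotation":[0,0,-8.5]}
    - {"jaw":0.6,"rotation":[0,0,-8.5]}

```text
$.targets[0]: bad value
```

Emit:
move_arm:
  targets:
    - {"jaw":0.6,"rotation":[0,0,-8.5]}
    - {"jaw":0.6,"rotation":[0,0,-8.5]}
    - {"jaw":0.6,"rotation":[0,0,-8.5]}
    - {"jaw":0.6,"rotation":[0,0,-8.5]}
    - {"jaw":0.6,"rotation":[0,0,-8.5]}
    - {"jaw":0.6}
    - {"jaw":0.6}

```text
$.targets[0]: bad value
```

```bash
python3 - <<'E'
from h import *
d=snap('wrist','wrist1'); P=pts(d)
plan(np.array([.533,.2495,.178]),Rdown(YAW))
m=(P[...,2]>.196)&(P[...,2]<.225); q=P[m]; 
print(len(q))
q=q[(abs(q[:,0]-.533)<.06)&(abs(q[:,1]-.25)<.06)]
if len(q): print(cv2.minAreaRect(q[:,:2].astype(np.float32)*1000),q[:,2].max())
E
```

```text
t 0.2 pos [ 0.2223 -0.5838  0.2142] F [-0.9 -0.2  0.1] open 1.004 grip 0.0
 shift now-frame mm [ 586.9 -668.2   36.7]  rotvec [-4.000e-02 -3.000e-02 -7.745e+01]  shift in goal frame [779.8 427.8  36.2]
688
```

View pics/wrist1.png

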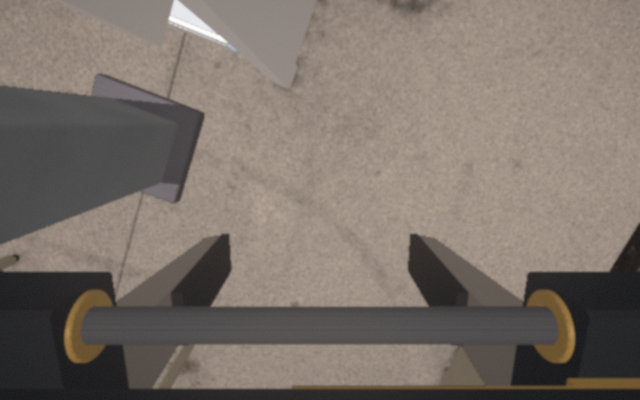

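The wrist view shows only floor and fingers, because the arm didn't move. The rows were refused, probably because every row needs all three keys. I'll resend with all of them.

Emit:
move_arm:
  targets:
    - {"jaw":1,"xyz":[0.029,-0.033,-0.011],"rotation":[0,0,0]}
    - {"jaw":1,"xyz":[0.029,-0.033,-0.011],"rotation":[0,0,0]}
    - {"jaw":1,"xyz":[0.029,-0.033,-0.011],"rotation":[0,0,0]}
    - {"jaw":1,"xyz":[0.029,-0.033,-0.011],"rotation":[0,0,0]}
    - {"jaw":1,"xyz":[0.029,-0.033,-0.011],"rotation":[0,0,0]}
    - {"jaw":1,"xyz":[0.029,-0.033,-0.011],"rotation":[0,0,0]}
    - {"jaw":1,"xyz":[0.029,-0.033,-0.011],"rotation":[0,0,0]}
    - {"jaw":1,"xyz":[0.029,-0.033,-0.011],"rotation":[0,0,0]}

```text
clock: 1.0
ee_pos: [0.3454, -0.2531, 0.3031]
tool_rot: [[0.935, 0.355, 0.0], [0.355, -0.935, -0.0], [0.0, 0.0, -1.0]]
ft_force: [1.2, 0.1, -0.6]
opening: 0.998
grip_force: 0.0
```

Emit:
move_arm:
  targets:
    - {"jaw":1,"xyz":[0.029,-0.033,0],"rotation":[0,0,0]}
    - {"jaw":1,"xyz":[0.029,-0.033,0],"rotation":[0,0,0]}
    - {"jaw":1,"xyz":[0.029,-0.033,0],"rotation":[0,0,0]}
    - {"jaw":1,"xyz":[0.029,-0.033,0],"rotation":[0,0,0]}
    - {"jaw":1,"xyz":[0.029,-0.033,0],"rotation":[0,0,0]}
    - {"jaw":1,"xyz":[0.029,-0.033,0],"rotation":[0,0,0]}
    - {"jaw":1,"xyz":[0.029,-0.033,0],"rotation":[0,0,0]}
    - {"jaw":1,"xyz":[0.029,-0.033,0],"rotation":[0,0,0]}

```text
clock: 1.8
ee_pos: [0.4684, 0.0764, 0.3027]
tool_rot: [[0.934, 0.356, 0.0], [0.356, -0.934, -0.0], [0.0, 0.0, -1.0]]
ft_force: [-0.3, -0.1, 0.3]
opening: 0.999
grip_force: 0.0
```

Emit:
move_arm:
  targets:
    - {"jaw":1,"xyz":[0.029,-0.033,0],"rotation":[0,0,0]}
    - {"jaw":1,"xyz":[0.029,-0.033,0],"rotation":[0,0,0]}
    - {"jaw":0.6,"xyz":[0.029,-0.033,0],"rotation":[0,0,0]}
    - {"jaw":0.6,"xyz":[0.029,-0.033,0],"rotation":[0,0,0]}
    - {"jaw":0.6,"xyz":[0,0,0],"rotation":[0,0,-8.5]}
    - {"jaw":0.6,"xyz":[0,0,0],"rotation":[0,0,-8.5]}
    - {"jaw":0.6,"xyz":[0,0,0],"rotation":[0,0,-8.5]}
    - {"jaw":0.6,"xyz":[0,0,0],"rotation":[0,0,-8.5]}

```text
clock: 2.6
ee_pos: [0.5294, 0.2392, 0.3022]
tool_rot: [[0.571, 0.821, -0.001], [0.821, -0.571, -0.0], [-0.001, -0.0, -1.0]]
ft_force: [0.4, -0.1, -0.5]
opening: 0.596
grip_force: 0.0
```

Emit:
move_arm:
  targets:
    - {"jaw":0.6,"xyz":[0,0,0],"rotation":[0,0,-8.5]}
    - {"jaw":0.6,"xyz":[0,0,0],"rotation":[0,0,-8.5]}
    - {"jaw":0.6,"xyz":[0,0,0],"rotation":[0,0,-8.5]}
    - {"jaw":0.6,"xyz":[0,0,0],"rotation":[0,0,-8.5]}
    - {"jaw":0.6,"xyz":[0,0,0],"rotation":[0,0,-8.5]}
    - {"jaw":0.6,"xyz":[0,0,0],"rotation":[0,0,0]}
    - {"jaw":0.6,"xyz":[0,0,0],"rotation":[0,0,0]}

```text
clock: 3.3
ee_pos: [0.5295, 0.239, 0.3025]
tool_rot: [[-0.123, 0.992, -0.0], [0.992, 0.123, -0.0], [-0.0, -0.0, -1.0]]
ft_force: [0.2, 0.7, -1.1]
opening: 0.597
grip_force: 0.0
```

```bash
python3 - <<'E'
from h import *
d=snap('wrist','wrist2'); P=pts(d)
plan(np.array([.533,.2495,.178]),Rdown(YAW))
q=P[(P[...,2]>.196)&(P[...,2]<.225)]
q=q[(abs(q[:,0]-.533)<.06)&(abs(q[:,1]-.25)<.06)]
if len(q): print(len(q),cv2.minAreaRect(q[:,:2].astype(np.float32)*1000),q[:,2].max())
E
```

```text
t 3.35 pos [0.5295 0.2391 0.3025] F [-0.4  0.1  0.4] open 0.6 grip 0.0
 shift now-frame mm [  9.9   4.7 124.5]  rotvec [-0.01  0.   -1.19]  shift in goal frame [  9.8   4.9 124.5]
636 ((535.8734130859375, 247.83265686035156), (11.085226058959961, 35.217464447021484), 7.476376056671143) 0.2132503388953284
```

View pics/wrist2.png

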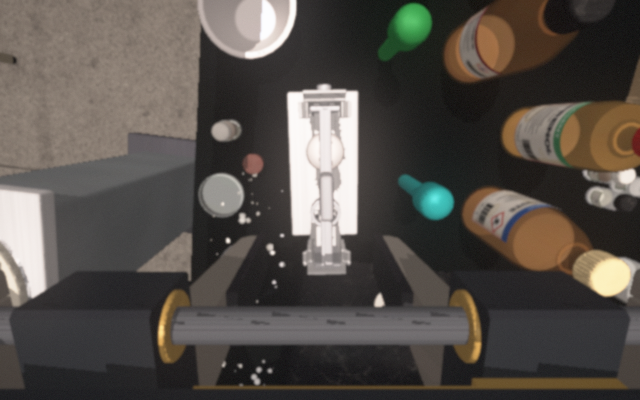

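The wrist view shows the bar's tab at about (326,150–215), with the white pestle under it at (325,150) and the empty ring at (325,208). Going down on the tab.

Emit:
move_arm:
  targets:
    - {"jaw":0.5,"xyz":[0.0086,0.0066,0.02],"rotation":[0,0,-1]}
    - {"jaw":0.5,"xyz":[0,0,0.03],"rotation":[0,0,0]}
    - {"jaw":0.4,"xyz":[0,0,0.03],"rotation":[0,0,0]}
    - {"jaw":0.4,"xyz":[0,0,0.03],"rotation":[0,0,0]}
    - {"jaw":0.4,"xyz":[0,0,0.014],"rotation":[0,0,0]}
    - {"jaw":0.4,"xyz":[0,0,0],"rotation":[0,0,0]}

```text
clock: 3.95
ee_pos: [0.5339, 0.248, 0.1768]
tool_rot: [[-0.143, 0.99, -0.003], [0.99, 0.143, -0.001], [-0.001, -0.003, -1.0]]
ft_force: [0.7, 0.8, 1.0]
opening: 0.4
grip_force: 0.0
```

Emit:
move_arm:
  newtons: 40
  targets:
    - {"jaw":0,"xyz":[0,0,0],"rotation":[0,0,0]}
    - {"jaw":0,"xyz":[0,0,0],"rotation":[0,0,0]}
    - {"jaw":0,"xyz":[0,0,0],"rotation":[0,0,0]}
    - {"jaw":0,"xyz":[0,0,0],"rotation":[0,0,0]}
    - {"jaw":0,"xyz":[0,0,0],"rotation":[0,0,0]}

```text
clock: 4.45
ee_pos: [0.5355, 0.2487, 0.1797]
tool_rot: [[-0.145, 0.989, 0.001], [0.989, 0.145, 0.001], [0.0, 0.002, -1.0]]
ft_force: [-0.3, 0.2, 6.6]
opening: 0.105
grip_force: 40.0
```

Emit:
move_arm:
  targets:
    - {"jaw":0,"xyz":[0,0,-0.005],"rotation":[0,0,0]}
    - {"jaw":0,"xyz":[0,0,-0.01],"rotation":[0,0,0]}
    - {"jaw":0,"xyz":[0,0,-0.015],"rotation":[0,0,0]}
    - {"jaw":0,"xyz":[0,0,-0.015],"rotation":[0,0,0]}
    - {"jaw":0,"xyz":[0,0,-0.02],"rotation":[0,0,0]}
    - {"jaw":0,"xyz":[0,0,-0.025],"rotation":[0,0,0]}
    - {"jaw":0,"xyz":[0,0,-0.03],"rotation":[0,0,0]}
    - {"jaw":0,"xyz":[0,0,0],"rotation":[0,0,0]}

```text
clock: 5.25
ee_pos: [0.5372, 0.2494, 0.3045]
tool_rot: [[-0.145, 0.989, 0.008], [0.989, 0.145, 0.003], [0.002, 0.008, -1.0]]
ft_force: [-0.5, 1.3, -0.6]
opening: 0.108
grip_force: 40.0
```

```bash
python3 - <<'E'
from h import *
plan(np.array([.435,-.16,.20]),Rdown(YAW))
E
```

```text
t 5.25 pos [0.5372 0.2494 0.3045] F [-0.5  1.3 -0.6] open 0.108 grip 40.0
 shift now-frame mm [-390.5 -161.4  102.3]  rotvec [ 0.46 -0.13  0.04]  shift in goal frame [-390.4 -160.2  104.5]
```

Emit:
move_arm:
  targets:
    - {"jaw":0,"xyz":[-0.02,-0.008,0],"rotation":[0,0,0]}
    - {"jaw":0,"xyz":[-0.039,-0.016,0],"rotation":[0,0,0]}
    - {"jaw":0,"xyz":[-0.039,-0.016,0],"rotation":[0,0,0]}
    - {"jaw":0,"xyz":[-0.039,-0.016,0],"rotation":[0,0,0]}
    - {"jaw":0,"xyz":[-0.039,-0.016,0],"rotation":[0,0,0]}
    - {"jaw":0,"xyz":[-0.039,-0.016,0],"rotation":[0,0,0]}
    - {"jaw":0,"xyz":[-0.039,-0.016,0],"rotation":[0,0,0]}
    - {"jaw":0,"xyz":[-0.039,-0.016,0],"rotation":[0,0,0]}

```text
clock: 6.05
ee_pos: [0.4568, -0.0609, 0.2981]
tool_rot: [[-0.145, 0.989, -0.001], [0.989, 0.145, -0.0], [-0.0, -0.001, -1.0]]
ft_force: [1.0, -0.2, -2.1]
opening: 0.106
grip_force: 40.0
```

Emit:
move_arm:
  targets:
    - {"jaw":0,"xyz":[-0.039,-0.016,0.02],"rotation":[0,0,0]}
    - {"jaw":0,"xyz":[-0.039,-0.016,0.03],"rotation":[0,0,0]}
    - {"jaw":0,"xyz":[-0.02,-0.01,0.04],"rotation":[0,0,0]}
    - {"jaw":0,"xyz":[0,0,0.04],"rotation":[0,0,0]}
    - {"jaw":0,"xyz":[0,0,0.04],"rotation":[0,0,0]}
    - {"jaw":0,"xyz":[0,0,0.04],"rotation":[0,0,0]}
    - {"jaw":0,"xyz":[0,0,0.02],"rotation":[0,0,0]}
    - {"jaw":0,"xyz":[0,0,0],"rotation":[0,0,0]}

```text
clock: 6.85
ee_pos: [0.4283, -0.1599, 0.0669]
tool_rot: [[-0.145, 0.989, -0.006], [0.989, 0.145, 0.002], [0.003, -0.006, -1.0]]
ft_force: [0.0, 0.2, -0.6]
opening: 0.106
grip_force: 40.0
```

Emit:
move_arm:
  targets:
    - {"jaw":0,"xyz":[0,0,0.01],"rotation":[0,0,0]}
    - {"jaw":0,"xyz":[0,0,0.004],"rotation":[0,0,0]}
    - {"jaw":0,"xyz":[0,0,0.001],"rotation":[0,0,0]}
    - {"jaw":0,"xyz":[0,0,0],"rotation":[0,0,0]}

```text
clock: 7.25
ee_pos: [0.4322, -0.1607, 0.0552]
tool_rot: [[-0.145, 0.989, 0.001], [0.989, 0.145, -0.0], [-0.001, 0.001, -1.0]]
ft_force: [0.2, 0.4, -1.2]
opening: 0.105
grip_force: 40.0
```

Emit:
move_arm:
  targets:
    - {"jaw":0,"xyz":[0,0,0.002],"rotation":[0,0,0]}
    - {"jaw":0,"xyz":[0,0,0.002],"rotation":[0,0,0]}
    - {"jaw":0,"xyz":[0,0,0],"rotation":[0,0,0]}
    - {"jaw":0,"xyz":[0,0,0],"rotation":[0,0,0]}

```text
clock: 7.65
ee_pos: [0.4318, -0.1605, 0.0506]
tool_rot: [[-0.145, 0.989, -0.0], [0.989, 0.145, 0.0], [0.0, -0.0, -1.0]]
ft_force: [-0.8, 0.5, -0.6]
opening: 0.106
grip_force: 40.0
```

Emit:
move_arm:
  targets:
    - {"jaw":0.4,"xyz":[0,0,0],"rotation":[0,0,0]}
    - {"jaw":0.4,"xyz":[0,0,0],"rotation":[0,0,0]}
    - {"jaw":0.4,"xyz":[0,0,-0.02],"rotation":[0,0,0]}
    - {"jaw":0.65,"xyz":[0,0,-0.04],"rotation":[0,0,0]}
    - {"jaw":0.65,"xyz":[0,0,-0.05],"rotation":[0,0,0]}
    - {"jaw":0.65,"xyz":[0,0,-0.05],"rotation":[0,0,0]}
    - {"jaw":0.65,"xyz":[0,0,-0.03],"rotation":[0,0,0]}
    - {"jaw":0.65,"xyz":[0,0,0],"rotation":[0,0,0]}

```text
clock: 8.45
ee_pos: [0.4343, -0.1614, 0.2452]
tool_rot: [[-0.145, 0.989, 0.008], [0.989, 0.145, -0.003], [-0.004, 0.007, -1.0]]
ft_force: [0.3, 0.4, -0.7]
opening: 0.653
grip_force: 0.0
```

```bash
cat >> h.py <<'E'
AX=np.array([-.1436,-.4974,.8556]);AX/=np.linalg.norm(AX); H=np.array([.4251,.053,.1153])
def Rp(ax):
    z=-ax; y=np.array([-ax[1],ax[0],0]);y/=np.linalg.norm(y); return np.c_[np.cross(y,z),y,z]
E
python3 - <<'E'
from h import *
print(Rp(AX)); 
plan(H+(.083)*AX,Rp(AX))
d=snap('scene','scene2'); P=pts(d)
q=P[(P[...,2]>.04)&(P[...,2]<.09)&(P[...,1]<-.05)&(P[...,1]>-.26)&(P[...,0]>.36)&(P[...,0]<.5)]; print(len(q),cv2.minAreaRect(q[:,:2].astype(np.float32)*1000),q[:,2].max())
E
```

```text
[[ 0.23731117  0.96076224  0.14359432]
 [ 0.82199567 -0.27737326  0.49738033]
 [ 0.51769347  0.         -0.85556617]]
t 8.45 pos [ 0.4343 -0.1614  0.2452] F [ 0.3  0.4 -0.7] open 0.653 grip 0.0
 shift now-frame mm [174.6   3.8  58.2]  rotvec [-6.21 30.83 23.96]  shift in goal frame [106.9 -68.3 133.4]
396 ((441.0993957519531, -180.15147399902344), (57.16457748413086, 187.82481384277344), 23.152801513671875) 0.08997542495051214
```

Emit:
move_arm:
  targets:
    - {"jaw":0.6,"xyz":[0,0,0],"rotation":[-1.035,5.138,3.993]}
    - {"jaw":0.6,"xyz":[0,0,0],"rotation":[-1.035,5.138,3.993]}
    - {"jaw":0.6,"xyz":[0,0,0],"rotation":[-1.035,5.138,3.993]}
    - {"jaw":0.6,"xyz":[0,0,0],"rotation":[-1.035,5.138,3.993]}
    - {"jaw":0.6,"xyz":[0,0,0],"rotation":[-1.035,5.138,3.993]}
    - {"jaw":0.6,"xyz":[0,0,0],"rotation":[-1.035,5.138,3.993]}

```text
clock: 9.1
ee_pos: [0.4314, -0.1603, 0.2392]
tool_rot: [[0.245, 0.96, 0.138], [0.817, -0.281, 0.503], [0.522, -0.011, -0.853]]
ft_force: [0.0, -0.1, -0.6]
opening: 0.601
grip_force: 0.0
```

Emit:
move_arm:
  targets:
    - {"jaw":0.6,"xyz":[0.021,-0.014,0.027],"rotation":[0,0,0]}
    - {"jaw":0.6,"xyz":[0.021,-0.014,0.027],"rotation":[0,0,0]}
    - {"jaw":0.6,"xyz":[0.021,-0.014,0.027],"rotation":[0,0,0]}
    - {"jaw":0.6,"xyz":[0.021,-0.014,0.027],"rotation":[0,0,0]}
    - {"jaw":0.6,"xyz":[0.021,-0.013,0.026],"rotation":[0,0,0]}
    - {"jaw":0.6,"xyz":[0,0,0],"rotation":[0,0,0]}
    - {"jaw":0.6,"xyz":[0,0,0],"rotation":[0,0,0]}

```text
clock: 9.8
ee_pos: [0.4082, 0.0124, 0.1798]
tool_rot: [[0.241, 0.961, 0.134], [0.821, -0.276, 0.5], [0.518, -0.011, -0.855]]
ft_force: [-0.1, -0.3, -0.1]
opening: 0.599
grip_force: 0.0
```

```bash
python3 - <<'E'
from h import *
plan(H-.017*AX,Rp(AX))
d=snap('wrist','wrist3'); P=pts(d)
q=P[(P[...,2]>.1)&(np.linalg.norm(P-H,axis=2)<.04)]; 
v=q-H; h=v@AX; e=v-np.outer(h,AX); R=Rp(AX); k=h>.0
print(len(q),'top h',h.max(),'x',(e[k]@R[:,0]).min(),(e[k]@R[:,0]).max(),'y',(e[k]@R[:,1]).min(),(e[k]@R[:,1]).max())
E
```

```text
t 9.8 pos [0.4082 0.0124 0.1798] F [-0.1 -0.3 -0.1] open 0.599 grip 0.0
 shift now-frame mm [ 4.   5.9 94.8]  rotvec [-0.56 -0.02 -0.25]  shift in goal frame [ 4.   5.  94.8]
1989 top h 0.022046816829474826 x -0.016359330397148285 0.017247141554321735 y -0.015176707398766765 0.018604886911017086
```

View pics/wrist3.png

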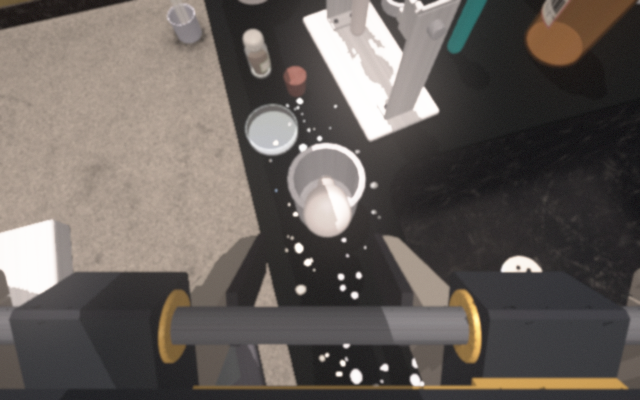

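The wrist view shows the pestle head at (326,210) in the beaker (325,185), centred between the fingers to within 2 mm. Advancing to grasp.

Emit:
move_arm:
  targets:
    - {"jaw":0.6,"xyz":[0.0045,0.0066,0.01],"rotation":[-0.5,0,-0.25]}
    - {"jaw":0.6,"xyz":[0,0,0.025],"rotation":[0,0,0]}
    - {"jaw":0.6,"xyz":[0,0,0.025],"rotation":[0,0,0]}
    - {"jaw":0.6,"xyz":[0,0,0.02],"rotation":[0,0,0]}
    - {"jaw":0.6,"xyz":[0,0,0.014],"rotation":[0,0,0]}
    - {"jaw":0.6,"xyz":[0,0,0],"rotation":[0,0,0]}
    - {"jaw":0.6,"xyz":[0,0,0],"rotation":[0,0,0]}

```text
clock: 10.55
ee_pos: [0.4306, 0.0596, 0.1029]
tool_rot: [[0.238, 0.96, 0.145], [0.822, -0.279, 0.497], [0.518, 0.001, -0.855]]
ft_force: [0.4, 0.1, 0.3]
opening: 0.599
grip_force: 0.0
```

```bash
python3 - <<'E'
from h import *
plan(H-.017*AX,Rp(AX))
E
```

```text
t 10.55 pos [0.4306 0.0596 0.1029] F [0.4 0.1 0.3] open 0.599 grip 0.0
 shift now-frame mm [-0.3 -3.5  2.3]  rotvec [ 0.11 -0.02 -0.03]  shift in goal frame [-0.3 -3.5  2.3]
```

Emit:
move_arm:
  newtons: 40
  targets:
    - {"jaw":0.6,"xyz":[0,-0.0018,0.0015],"rotation":[0,0,0]}
    - {"jaw":0.3,"xyz":[0,0,0],"rotation":[0,0,0]}
    - {"jaw":0.3,"xyz":[0,0,0],"rotation":[0,0,0]}
    - {"jaw":0.2,"xyz":[0,0,0],"rotation":[0,0,0]}
    - {"jaw":0.1,"xyz":[0,0,0],"rotation":[0,0,0]}
    - {"jaw":0.1,"xyz":[0,0,0],"rotation":[0,0,0]}

```text
clock: 11.15
ee_pos: [0.4289, 0.0615, 0.1018]
tool_rot: [[0.237, 0.961, 0.146], [0.822, -0.278, 0.497], [0.518, 0.002, -0.855]]
ft_force: [-1.8, -1.2, 4.2]
opening: 0.355
grip_force: 40.0
```

Emit:
move_arm:
  targets:
    - {"jaw":0.1,"xyz":[0.001,0,-0.004],"rotation":[0,0,0]}
    - {"jaw":0.1,"xyz":[0.0005,0,-0.01],"rotation":[0,0,0]}
    - {"jaw":0.1,"xyz":[0,0,-0.015],"rotation":[0,0,0]}
    - {"jaw":0.1,"xyz":[0,0,-0.02],"rotation":[0,0,0]}
    - {"jaw":0.1,"xyz":[0,0,-0.025],"rotation":[0,0,0]}
    - {"jaw":0.1,"xyz":[0,0,-0.025],"rotation":[0,0,0]}
    - {"jaw":0.1,"xyz":[0,0,-0.025],"rotation":[0,0,0]}
    - {"jaw":0.1,"xyz":[0,0,-0.01],"rotation":[0,0,0]}

```text
clock: 11.95
ee_pos: [0.41, -0.0052, 0.2189]
tool_rot: [[0.237, 0.96, 0.148], [0.823, -0.279, 0.496], [0.517, 0.004, -0.856]]
ft_force: [0.5, -0.5, -1.5]
opening: 0.359
grip_force: 40.0
```

```bash
python3 - <<'E'
from h import *
plan(np.array([.40,.03,.27]),Rdown(YAW))
d=snap('scene','scene4');b=snap('side','side4')
a=d['img'][140:290,300:450,::-1]; c=b['img'][130:280,250:400,::-1]
cv2.imwrite('pics/crop4.png',cv2.resize(np.hstack([a,c]),None,fx=2.6,fy=2.6,interpolation=3))
E
```

```text
t 11.95 pos [ 0.41   -0.0052  0.2189] F [ 0.5 -0.5 -1.5] open 0.359 grip 40.0
 shift now-frame mm [ 53.  -19.2 -27.8]  rotvec [  6.9  -30.61 -23.82]  shift in goal frame [ 36.3  -4.8 -51.1]
```

View pics/crop4.png

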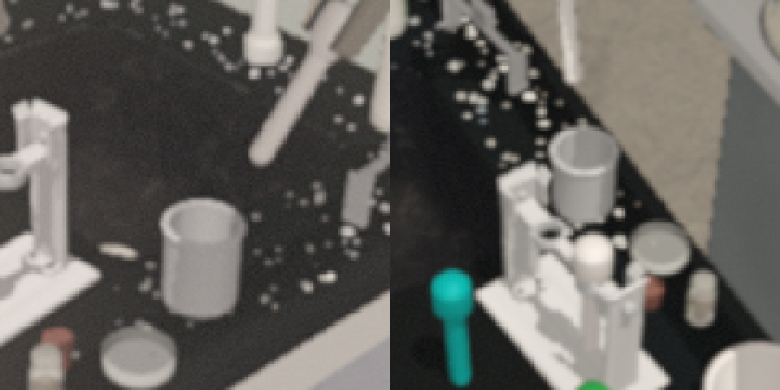

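The crop shows the pestle clear of the beaker and aligned with the fingers, with its tip at (262,155). The beaker is still standing at (200,255). Next I lift it and turn it upright.

Emit:
move_arm:
  targets:
    - {"jaw":0.1,"xyz":[0.01,0,-0.018],"rotation":[0,0,0]}
    - {"jaw":0.1,"xyz":[0.014,0,-0.024],"rotation":[0,0,0]}
    - {"jaw":0.1,"xyz":[0.014,0,-0.024],"rotation":[0,0,0]}
    - {"jaw":0.1,"xyz":[0.014,0,-0.024],"rotation":[0,0,0]}
    - {"jaw":0.1,"xyz":[0.01,0,-0.016],"rotation":[0,0,0]}
    - {"jaw":0.1,"xyz":[0,0,0],"rotation":[1.15,-5.1,-3.97]}
    - {"jaw":0.1,"xyz":[0,0,0],"rotation":[1.15,-5.1,-3.97]}
    - {"jaw":0.1,"xyz":[0,0,0],"rotation":[1.15,-5.1,-3.97]}

```text
clock: 12.85
ee_pos: [0.4088, -0.0054, 0.3388]
tool_rot: [[0.055, 0.997, 0.044], [0.962, -0.065, 0.265], [0.267, 0.028, -0.963]]
ft_force: [-0.9, 0.6, -2.0]
opening: 0.359
grip_force: 40.0
```

Emit:
move_arm:
  targets:
    - {"jaw":0.1,"xyz":[0,0,0],"rotation":[1.15,-5.1,-3.97]}
    - {"jaw":0.1,"xyz":[0,0,0],"rotation":[1.15,-5.1,-3.97]}
    - {"jaw":0.1,"xyz":[0,0,0],"rotation":[1.15,-5.1,-3.97]}
    - {"jaw":0.1,"xyz":[0,0,0],"rotation":[0,0,0]}
    - {"jaw":0.1,"xyz":[0,0,0],"rotation":[0,0,0]}

```text
clock: 13.35
ee_pos: [0.4084, -0.0044, 0.3387]
tool_rot: [[-0.146, 0.989, -0.004], [0.989, 0.146, 0.004], [0.005, -0.003, -1.0]]
ft_force: [0.4, -0.4, -2.4]
opening: 0.362
grip_force: 40.0
```

```bash
python3 - <<'E'
from h import *
plan(np.array([.5396,.2168,.33]),Rdown(YAW))
E
```

```text
t 13.35 pos [ 0.4084 -0.0044  0.3387] F [ 0.4 -0.4 -2.4] open 0.362 grip 40.0
 shift now-frame mm [199.5 162.2   9.1]  rotvec [-0.2  -0.28  0.12]  shift in goal frame [199.9 161.7   8.7]
```

Emit:
move_arm:
  targets:
    - {"jaw":0.1,"xyz":[0.015,0.012,0],"rotation":[-0.2,-0.28,0.1]}
    - {"jaw":0.1,"xyz":[0.03,0.025,0],"rotation":[0,0,0]}
    - {"jaw":0.1,"xyz":[0.035,0.028,0],"rotation":[0,0,0]}
    - {"jaw":0.1,"xyz":[0.035,0.028,0],"rotation":[0,0,0]}
    - {"jaw":0.1,"xyz":[0.035,0.028,0],"rotation":[0,0,0]}
    - {"jaw":0.1,"xyz":[0.03,0.025,0],"rotation":[0,0,0]}
    - {"jaw":0.1,"xyz":[0.02,0.016,0.004],"rotation":[0,0,0]}

```text
clock: 14.05
ee_pos: [0.5418, 0.217, 0.3346]
tool_rot: [[-0.142, 0.99, 0.001], [0.99, 0.142, 0.0], [0.0, 0.001, -1.0]]
ft_force: [0.7, -0.0, -1.0]
opening: 0.361
grip_force: 40.0
```

Emit:
move_arm:
  targets:
    - {"jaw":0.1,"xyz":[0,0,0.004],"rotation":[0,0,0]}
    - {"jaw":0.1,"xyz":[0,0,0],"rotation":[0,0,0]}
    - {"jaw":0.1,"xyz":[0,0,0],"rotation":[0,0,0]}
    - {"jaw":0.1,"xyz":[0,0,0],"rotation":[0,0,0]}

```text
clock: 14.45
ee_pos: [0.5403, 0.2144, 0.3317]
tool_rot: [[-0.142, 0.99, 0.002], [0.99, 0.142, -0.002], [-0.002, 0.001, -1.0]]
ft_force: [0.6, 0.2, -1.1]
opening: 0.36
grip_force: 40.0
```

```bash
python3 - <<'E'
from h import *
np.set_printoptions(suppress=True,precision=4)
plan(np.array([.5396,.2168,.33]),Rdown(YAW))
o=[]
for n in ['scene','side','wrist']:
    d=snap(n,n+'5');P=pts(d)
    near=(abs(P[...,0]-.54)<.035)&(abs(P[...,1]-.217)<.03)
    for z0,z1 in [(.23,.25),(.25,.27),(.27,.29),(.29,.31)]:
        q=P[near&(P[...,2]>z0)&(P[...,2]<z1)]
        if len(q)>15:
            c=d['pose'][:2,3]-q[:,:2].mean(0); c/=np.linalg.norm(c)
            t=np.array([-c[1],c[0]]); s=q[:,:2]@t; print(n,z0,len(q),'width',np.ptp(s),'centre~',q[:,:2].mean(0)-c*.009*.785)
    q=P[near&(P[...,2]>.115)&(P[...,2]<.14)]; print(n,'ring',len(q), q.mean(0) if len(q) else '', q.min(0) if len(q) else '',q.max(0) if len(q) else '')
a=cv2.imread('pics/scene5.png')[100:250,225:375]; c=cv2.imread('pics/side5.png')[130:280,240:390]
cv2.imwrite('pics/crop5.png',cv2.resize(np.hstack([a,c]),None,fx=2.6,fy=2.6,interpolation=3))
E
```

```text
t 14.45 pos [0.5403 0.2144 0.3317] F [ 0.6  0.2 -1.1] open 0.36 grip 40.0
 shift now-frame mm [ 2.5 -0.3  1.7]  rotvec [ 0.08  0.12 -0.14]  shift in goal frame [ 2.5 -0.3  1.7]
scene 0.23 83 width 0.017803295324544166 centre~ [0.5405 0.2122]
scene 0.25 83 width 0.016239150540784453 centre~ [0.5407 0.2128]
scene 0.27 91 width 0.017745517659114474 centre~ [0.5409 0.2123]
scene 0.29 95 width 0.017282495512282947 centre~ [0.5409 0.2128]
scene ring 245 [0.5377 0.2143 0.1274] [0.5226 0.1871 0.118 ] [0.5598 0.247  0.1387]
side 0.23 51 width 0.015153427314712975 centre~ [0.5387 0.2124]
side 0.25 61 width 0.017054871200824884 centre~ [0.5389 0.2119]
side 0.27 58 width 0.01683445654640725 centre~ [0.5394 0.212 ]
side 0.29 63 width 0.01667051566100064 centre~ [0.5388 0.2124]
side ring 196 [0.5407 0.2137 0.1276] [0.5234 0.1871 0.1157] [0.5613 0.2468 0.1385]
wrist 0.23 119 width 0.017366953393782913 centre~ [0.5416 0.2122]
wrist 0.25 150 width 0.017367938773175662 centre~ [0.5418 0.2122]
wrist 0.27 201 width 0.017558132450209984 centre~ [0.5419 0.2124]
wrist 0.29 189 width 0.016939066078975218 centre~ [0.542  0.2129]
wrist ring 565 [0.5405 0.2207 0.1303] [0.526  0.1885 0.12  ] [0.563  0.2469 0.1393]
```

View pics/crop5.png

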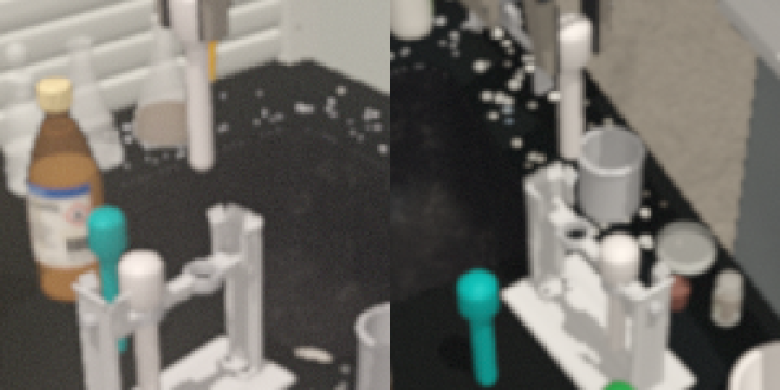

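The crop shows the pestle upright in the gripper, its tip at (200,165), with the empty ring below at (202,270). Next I measure the ring centre from the annulus points in all three views.

```bash
python3 - <<'E'
from h import *
np.set_printoptions(suppress=True,precision=4)
from scipy.optimize import least_squares
A=[]
for n in ['scene5','side5','wrist2','wrist5','wrist3']:
    d=dict(np.load(n+'.npz'));P=pts(d).reshape(-1,3)
    q=P[(P[:,2]>.1265)&(P[:,2]<.134)]; s=(q-np.r_[.5396,.2168,0]); sx=s@SX; sy=s@SY
    k=(abs(sx)<.019)&(abs(sy)<.016)&(abs(sx)>.0075); q=q[k,:2]
    if len(q)<10: print(n,len(q)); continue
    c,r=circ(q)
    f=least_squares(lambda p:np.linalg.norm(q-p,axis=1)-.01375,[.5396,.2168],loss='soft_l1',f_scale=.001).x
    print(n,len(q),'circ',c,r,'fixed r',f, 'sides',(sx[k]>0).sum(),(sx[k]<0).sum())
E
```

```text
scene5 57 circ [0.5385 0.2163] 0.014493389739377253 fixed r [0.5383 0.2167] sides 24 33
side5 35 circ [0.5389 0.2162] 0.01408955697461073 fixed r [0.5387 0.2167] sides 15 20
wrist2 186 circ [0.5408 0.2155] 0.013762781694311763 fixed r [0.5407 0.216 ] sides 98 88
wrist5 170 circ [0.5409 0.2156] 0.013749400128103193 fixed r [0.5408 0.2159] sides 96 74
wrist3 122 circ [0.5401 0.2143] 0.013910895732877297 fixed r [0.5399 0.2143] sides 6 116
```

Emit:
move_arm:
  targets:
    - {"jaw":0.1,"xyz":[0.004,-0.0005,0.015],"rotation":[0.1,0.1,-0.1]}
    - {"jaw":0.1,"xyz":[0,0,0.025],"rotation":[0,0,0]}
    - {"jaw":0.1,"xyz":[0,0,0.025],"rotation":[0,0,0]}
    - {"jaw":0.1,"xyz":[0,0,0.015],"rotation":[0,0,0]}
    - {"jaw":0.1,"xyz":[0,0,0],"rotation":[0,0,0]}
    - {"jaw":0.1,"xyz":[0,0,0],"rotation":[0,0,0]}
    - {"jaw":0.1,"xyz":[0,0,0],"rotation":[0,0,0]}

```text
clock: 15.3
ee_pos: [0.5401, 0.2197, 0.2526]
tool_rot: [[-0.145, 0.989, 0.002], [0.989, 0.145, -0.0], [-0.0, 0.002, -1.0]]
ft_force: [0.5, -1.0, -1.1]
opening: 0.363
grip_force: 40.0
```

```bash
python3 - <<'E'
from h import *
np.set_printoptions(suppress=True,precision=4)
plan(np.array([.5396,.2168,.24]),Rdown(YAW))
for n in ['scene','side','wrist']:
    d=snap(n,n+'6');P=pts(d)
    near=(abs(P[...,0]-.54)<.025)&(abs(P[...,1]-.217)<.025)
    q=P[near&(P[...,2]>.155)&(P[...,2]<.225)]
    c=d['pose'][:2,3]-q[:,:2].mean(0); c/=np.linalg.norm(c); print(n,len(q),'tip z',np.sort(q[:,2])[3],'centre~',q[:,:2].mean(0)-c*.009*.785)
    Q=P.reshape(-1,3);Q=Q[(Q[:,2]>.1265)&(Q[:,2]<.134)]; s=(Q-np.r_[.5396,.2168,0]); sx=s@SX; sy=s@SY
    k=(abs(sx)<.019)&(abs(sy)<.016)&(abs(sx)>.0075); print(k.sum(),circ(Q[k,:2]))
E
```

```text
t 15.3 pos [0.5401 0.2197 0.2526] F [ 0.5 -1.  -1.1] open 0.363 grip 40.0
 shift now-frame mm [-2.8 -1.  12.6]  rotvec [0.09 0.02 0.05]  shift in goal frame [-2.8 -0.9 12.6]
scene 267 tip z 0.1558427398047073 centre~ [0.5407 0.218 ]
51 (array([0.5386, 0.216 ]), np.float64(0.014292314926762903))
side 170 tip z 0.156105329879904 centre~ [0.5392 0.2173]
30 (array([0.539 , 0.2166]), np.float64(0.013983735766150538))
wrist 603 tip z 0.15545521943388835 centre~ [0.5415 0.2174]
221 (array([0.5407, 0.2161]), np.float64(0.013651960517128489))
```

Emit:
move_arm:
  targets:
    - {"jaw":0.1,"xyz":[-0.001,-0.001,0.005],"rotation":[0,0,0]}
    - {"jaw":0.1,"xyz":[0,0,0.01],"rotation":[0,0,0]}
    - {"jaw":0.1,"xyz":[0,0,0.015],"rotation":[0,0,0]}
    - {"jaw":0.1,"xyz":[0,0,0.01],"rotation":[0,0,0]}
    - {"jaw":0.1,"xyz":[0,0,0],"rotation":[0,0,0]}

```text
clock: 15.95
ee_pos: [0.5374, 0.2178, 0.2094]
tool_rot: [[-0.145, 0.989, -0.003], [0.989, 0.145, -0.002], [-0.002, -0.004, -1.0]]
ft_force: [-0.3, 0.1, -1.8]
opening: 0.356
grip_force: 40.0
```

Emit:
move_arm:
  targets:
    - {"jaw":0.1,"xyz":[0,0,0.015],"rotation":[0,0,0]}
    - {"jaw":0.1,"xyz":[0,0,0.015],"rotation":[0,0,0]}
    - {"jaw":0.1,"xyz":[0,0,0.015],"rotation":[0,0,0]}
    - {"jaw":0.1,"xyz":[0,0,0.01],"rotation":[0,0,0]}
    - {"jaw":0.1,"xyz":[0,0,0],"rotation":[0,0,0]}
    - {"jaw":0.1,"xyz":[0,0,0],"rotation":[0,0,0]}

```text
clock: 16.55
ee_pos: [0.5388, 0.2183, 0.1569]
tool_rot: [[-0.145, 0.989, 0.0], [0.989, 0.145, -0.001], [-0.001, -0.0, -1.0]]
ft_force: [0.3, 0.1, -1.0]
opening: 0.358
grip_force: 40.0
```

No contact so far, so I'll lower it gently onto the seat.

Emit:
move_arm:
  targets:
    - {"jaw":0.1,"xyz":[0,0,0.008],"rotation":[0,0,0]}
    - {"jaw":0.1,"xyz":[0,0,0.006],"rotation":[0,0,0]}
    - {"jaw":0.1,"xyz":[0,0,0.004],"rotation":[0,0,0]}
    - {"jaw":0.1,"xyz":[0,0,0.001],"rotation":[0,0,0]}
    - {"jaw":0.1,"xyz":[0,0,0],"rotation":[0,0,0]}
    - {"jaw":0.1,"xyz":[0,0,0],"rotation":[0,0,0]}

```text
clock: 17.15
ee_pos: [0.5387, 0.2183, 0.1376]
tool_rot: [[-0.145, 0.989, 0.0], [0.989, 0.145, -0.001], [-0.001, -0.0, -1.0]]
ft_force: [-0.3, 0.4, -1.2]
opening: 0.359
grip_force: 40.0
```

Emit:
move_arm:
  targets:
    - {"jaw":0.1,"xyz":[0,0,0.0015],"rotation":[0,0,0]}
    - {"jaw":0.1,"xyz":[0,0,0.001],"rotation":[0,0,0]}
    - {"jaw":0.1,"xyz":[0,0,0],"rotation":[0,0,0]}
    - {"jaw":0.1,"xyz":[0,0,0],"rotation":[0,0,0]}

```text
clock: 17.55
ee_pos: [0.5386, 0.2182, 0.1356]
tool_rot: [[-0.145, 0.989, 0.0], [0.989, 0.145, -0.001], [-0.001, -0.0, -1.0]]
ft_force: [-2.8, -0.3, 4.9]
opening: 0.358
grip_force: 40.0
```

Emit:
move_arm:
  targets:
    - {"jaw":0.1,"xyz":[0,0,0.001],"rotation":[0,0,0]}
    - {"jaw":0.1,"xyz":[0,0,0],"rotation":[0,0,0]}
    - {"jaw":0.1,"xyz":[0,0,0],"rotation":[0,0,0]}

```text
clock: 17.85
ee_pos: [0.5386, 0.2182, 0.1353]
tool_rot: [[-0.145, 0.989, 0.0], [0.989, 0.145, -0.001], [-0.001, 0.0, -1.0]]
ft_force: [-4.6, -1.6, 11.9]
opening: 0.356
grip_force: 40.0
```

Emit:
move_arm:
  targets:
    - {"jaw":0.1,"xyz":[0,-0.0005,-0.001],"rotation":[0,0,0]}
    - {"jaw":0.42,"xyz":[0,0,0],"rotation":[0,0,0]}
    - {"jaw":0.5,"xyz":[0,0,0],"rotation":[0,0,0]}
    - {"jaw":0.55,"xyz":[0,0,0],"rotation":[0,0,0]}
    - {"jaw":0.55,"xyz":[0,0,0],"rotation":[0,0,0]}
    - {"jaw":0.55,"xyz":[0,0,-0.01],"rotation":[0,0,0]}
    - {"jaw":0.55,"xyz":[0,0,-0.02],"rotation":[0,0,0]}
    - {"jaw":0.55,"xyz":[0,0,-0.03],"rotation":[0,0,0]}

```text
clock: 18.65
ee_pos: [0.5372, 0.2178, 0.1949]
tool_rot: [[-0.145, 0.989, -0.003], [0.989, 0.145, -0.002], [-0.001, -0.003, -1.0]]
ft_force: [1.1, 0.3, 0.9]
opening: 0.548
grip_force: 0.0
```

Emit:
move_arm:
  targets:
    - {"jaw":0.55,"xyz":[0,0,-0.04],"rotation":[0,0,0]}
    - {"jaw":0.55,"xyz":[0,0,-0.03],"rotation":[0,0,0]}
    - {"jaw":0.55,"xyz":[0,0,0],"rotation":[0,0,0]}

```text
clock: 18.95
ee_pos: [0.5404, 0.2192, 0.2705]
tool_rot: [[-0.145, 0.989, 0.007], [0.989, 0.145, 0.002], [0.001, 0.008, -1.0]]
ft_force: [-0.1, -0.2, -0.1]
opening: 0.553
grip_force: 0.0
```

```bash
python3 - <<'E'
from h import *
plan(np.array([.4318,-.1605,.245]),Rdown(YAW))
snap('scene','scene7');snap('side','side7')
a=cv2.imread('pics/scene7.png')[130:290,225:415]; c=cv2.imread('pics/side7.png')[145:305,245:375]
cv2.imwrite('pics/crop7.png',cv2.resize(np.hstack([a,c]),None,fx=2.4,fy=2.4,interpolation=3))
E
```

```text
t 18.95 pos [0.5404 0.2192 0.2705] F [-0.1 -0.2 -0.1] open 0.553 grip 0.0
 shift now-frame mm [-359.9 -162.8   23.8]  rotvec [ 0.44 -0.07  0.05]  shift in goal frame [-360.  -162.3   25.5]
```

View pics/crop7.png

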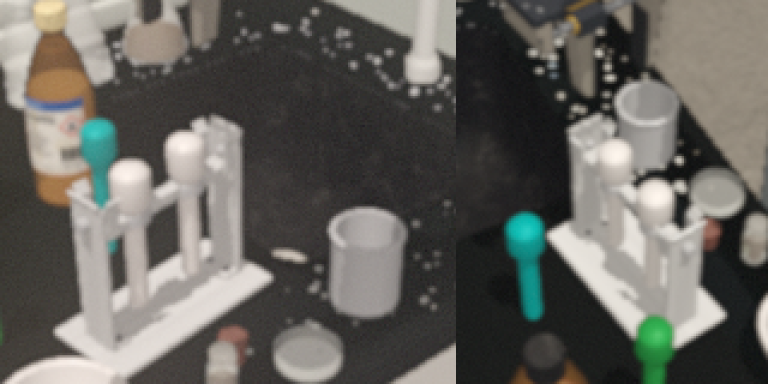

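The crop shows both white pestles hanging, heads at (130,185) and (185,155). The beaker at (366,260) is standing. Now the bar.

Emit:
move_arm:
  targets:
    - {"jaw":0.5,"xyz":[-0.025,-0.011,0],"rotation":[0,0,0]}
    - {"jaw":0.5,"xyz":[-0.042,-0.019,0],"rotation":[0,0,0]}
    - {"jaw":0.5,"xyz":[-0.042,-0.019,0],"rotation":[0,0,0]}
    - {"jaw":0.5,"xyz":[-0.042,-0.019,0],"rotation":[0,0,0]}
    - {"jaw":0.5,"xyz":[-0.042,-0.019,0],"rotation":[0,0,0]}
    - {"jaw":0.5,"xyz":[-0.042,-0.019,0],"rotation":[0,0,0]}
    - {"jaw":0.5,"xyz":[-0.042,-0.019,0],"rotation":[0,0,0]}
    - {"jaw":0.5,"xyz":[-0.042,-0.019,0.01],"rotation":[0,0,0]}

```text
clock: 19.85
ee_pos: [0.4411, -0.1199, 0.255]
tool_rot: [[-0.146, 0.989, -0.0], [0.989, 0.146, -0.001], [-0.001, -0.0, -1.0]]
ft_force: [0.5, 0.5, 0.1]
opening: 0.499
grip_force: 0.0
```

Emit:
move_arm:
  targets:
    - {"jaw":0.5,"xyz":[-0.03,-0.014,0.03],"rotation":[0,0,0]}
    - {"jaw":0.5,"xyz":[-0.011,-0.005,0.03],"rotation":[0,0,0]}
    - {"jaw":0.5,"xyz":[0,0,0.03],"rotation":[0,0,0]}
    - {"jaw":0.5,"xyz":[0,0,0],"rotation":[0,0,0]}
    - {"jaw":0.5,"xyz":[0,0,0],"rotation":[0,0,0]}

```text
clock: 20.35
ee_pos: [0.4284, -0.1614, 0.1649]
tool_rot: [[-0.145, 0.989, -0.003], [0.989, 0.145, 0.0], [0.001, -0.003, -1.0]]
ft_force: [0.2, -0.6, 0.7]
opening: 0.497
grip_force: 0.0
```

```bash
python3 - <<'E'
from h import *
plan(np.array([.4318,-.1605,.0506]),Rdown(YAW))
d=snap('wrist','wrist8');P=pts(d)
q=P[(P[...,2]>.068)&(P[...,2]<.09)]; q=q[(abs(q[:,0]-.432)<.04)&(abs(q[:,1]+.16)<.04)]
if len(q): print(len(q),cv2.minAreaRect(q[:,:2].astype(np.float32)*1000),q[:,2].max())
E
```

```text
t 20.35 pos [ 0.4284 -0.1614  0.1649] F [ 0.2 -0.6  0.7] open 0.497 grip 0.0
 shift now-frame mm [  0.3   3.8 114.3]  rotvec [-0.15 -0.03  0.06]  shift in goal frame [  0.4   3.5 114.3]
645 ((434.36651611328125, -161.2896270751953), (10.232366561889648, 35.68357849121094), 8.383458137512207) 0.08293690912780982
```

Emit:
move_arm:
  targets:
    - {"jaw":0.5,"xyz":[0,0.003,0.02],"rotation":[0,0,0]}
    - {"jaw":0.5,"xyz":[0,0,0.03],"rotation":[0,0,0]}
    - {"jaw":0.5,"xyz":[0,0,0.03],"rotation":[0,0,0]}
    - {"jaw":0.5,"xyz":[0,0,0.02],"rotation":[0,0,0]}
    - {"jaw":0.4,"xyz":[0,0,0.01],"rotation":[0,0,0]}
    - {"jaw":0.4,"xyz":[0,0,0],"rotation":[0,0,0]}
    - {"jaw":0.4,"xyz":[0,0,0],"rotation":[0,0,0]}
    - {"jaw":0.4,"xyz":[0,0,0],"rotation":[0,0,0]}

```text
clock: 21.2
ee_pos: [0.4331, -0.1617, 0.0566]
tool_rot: [[-0.146, 0.989, 0.002], [0.989, 0.146, -0.002], [-0.002, 0.002, -1.0]]
ft_force: [0.0, -0.0, 0.8]
opening: 0.398
grip_force: 0.0
```

Emit:
move_arm:
  newtons: 55
  targets:
    - {"jaw":0.4,"xyz":[0.001,0,0.005],"rotation":[0,0,0]}
    - {"jaw":0.4,"xyz":[0,0,0],"rotation":[0,0,0]}
    - {"jaw":0.2,"xyz":[0,0,0],"rotation":[0,0,0]}
    - {"jaw":0,"xyz":[0,0,0],"rotation":[0,0,0]}
    - {"jaw":0,"xyz":[0,0,0],"rotation":[0,0,0]}
    - {"jaw":0,"xyz":[0,0,0],"rotation":[0,0,0]}
    - {"jaw":0,"xyz":[0,0,0],"rotation":[0,0,0]}

```text
clock: 21.9
ee_pos: [0.432, -0.1604, 0.0503]
tool_rot: [[-0.145, 0.989, -0.0], [0.989, 0.145, -0.001], [-0.001, -0.0, -1.0]]
ft_force: [-0.6, -0.3, 0.2]
opening: 0.106
grip_force: 55.0
```

```bash
python3 - <<'E'
from h import *
plan(np.array([.5355,.2485,.30]),Rdown(YAW))
E
```

```text
t 21.9 pos [ 0.432  -0.1604  0.0503] F [-0.6 -0.3  0.2] open 0.106 grip 55.0
 shift now-frame mm [ 389.3  161.8 -250. ]  rotvec [-0.01  0.05  0.06]  shift in goal frame [ 389.7  161.5 -249.7]
```

Emit:
move_arm:
  targets:
    - {"jaw":0,"xyz":[0,0,-0.02],"rotation":[0,0,0]}
    - {"jaw":0,"xyz":[0,0,-0.04],"rotation":[0,0,0]}
    - {"jaw":0,"xyz":[0,0,-0.045],"rotation":[0,0,0]}
    - {"jaw":0,"xyz":[0,0,-0.045],"rotation":[0,0,0]}
    - {"jaw":0,"xyz":[0,0,-0.045],"rotation":[0,0,0]}
    - {"jaw":0,"xyz":[0.02,0.008,-0.035],"rotation":[0,0,0]}
    - {"jaw":0,"xyz":[0.036,0.015,-0.02],"rotation":[0,0,0]}
    - {"jaw":0,"xyz":[0.039,0.016,0],"rotation":[0,0,0]}

```text
clock: 22.7
ee_pos: [0.4584, -0.0602, 0.3036]
tool_rot: [[-0.143, 0.99, 0.006], [0.99, 0.143, -0.002], [-0.003, 0.005, -1.0]]
ft_force: [1.4, 0.1, -2.3]
opening: 0.102
grip_force: 55.0
```

Emit:
move_arm:
  targets:
    - {"jaw":0,"xyz":[0.04,0.017,0],"rotation":[0,0,0]}
    - {"jaw":0,"xyz":[0.04,0.017,0],"rotation":[0,0,0]}
    - {"jaw":0,"xyz":[0.04,0.017,0],"rotation":[0,0,0]}
    - {"jaw":0,"xyz":[0.04,0.017,0],"rotation":[0,0,0]}
    - {"jaw":0,"xyz":[0.04,0.017,0],"rotation":[0,0,0]}
    - {"jaw":0,"xyz":[0.038,0.016,0],"rotation":[0,0,0]}
    - {"jaw":0,"xyz":[0.034,0.014,0],"rotation":[0,0,0]}
    - {"jaw":0,"xyz":[0.022,0.008,0],"rotation":[0,0,0]}

```text
clock: 23.5
ee_pos: [0.5358, 0.2507, 0.2994]
tool_rot: [[-0.147, 0.989, -0.001], [0.989, 0.147, -0.001], [-0.001, -0.001, -1.0]]
ft_force: [-0.0, 0.4, -1.5]
opening: 0.101
grip_force: 55.0
```

Emit:
move_arm:
  targets:
    - {"jaw":0,"xyz":[0,0,0],"rotation":[0,0,0]}
    - {"jaw":0,"xyz":[0,0,0],"rotation":[0,0,0]}
    - {"jaw":0,"xyz":[0,0,0],"rotation":[0,0,0]}
    - {"jaw":0,"xyz":[0,0,0],"rotation":[0,0,0]}
    - {"jaw":0,"xyz":[0,0,0],"rotation":[0,0,0]}

```text
clock: 24.0
ee_pos: [0.5357, 0.2474, 0.3002]
tool_rot: [[-0.144, 0.99, -0.0], [0.99, 0.144, -0.001], [-0.001, -0.0, -1.0]]
ft_force: [-0.5, 0.5, -0.6]
opening: 0.103
grip_force: 55.0
```

```bash
python3 - <<'E'
from h import *
plan(np.array([.5355,.2487,.22]),Rdown(YAW))
E
```

```text
t 24.0 pos [0.5357 0.2474 0.3002] F [-0.5  0.5 -0.6] open 0.103 grip 55.0
 shift now-frame mm [ 1.4  0.  80.2]  rotvec [-0.01  0.05 -0.  ]  shift in goal frame [ 1.3  0.  80.2]
```

Emit:
move_arm:
  targets:
    - {"jaw":0,"xyz":[0.0013,0,0.02],"rotation":[0,0,0]}
    - {"jaw":0,"xyz":[0,0,0.025],"rotation":[0,0,0]}
    - {"jaw":0,"xyz":[0,0,0.02],"rotation":[0,0,0]}
    - {"jaw":0,"xyz":[0,0,0.015],"rotation":[0,0,0]}
    - {"jaw":0,"xyz":[0,0,0],"rotation":[0,0,0]}
    - {"jaw":0,"xyz":[0,0,0],"rotation":[0,0,0]}
    - {"jaw":0,"xyz":[0,0,0],"rotation":[0,0,0]}
    - {"jaw":0,"xyz":[0,0,0],"rotation":[0,0,0]}

```text
clock: 24.8
ee_pos: [0.5361, 0.2497, 0.2211]
tool_rot: [[-0.145, 0.989, 0.001], [0.989, 0.145, -0.0], [-0.0, 0.001, -1.0]]
ft_force: [-0.3, 0.2, -1.4]
opening: 0.107
grip_force: 55.0
```

```bash
python3 - <<'E'
from h import *
plan(np.array([.5355,.2487,.1797]),Rdown(YAW))
snap('scene','scene9');snap('side','side9')
a=cv2.imread('pics/scene9.png')[130:290,225:385]; c=cv2.imread('pics/side9.png')[145:305,245:375]
cv2.imwrite('pics/crop9.png',cv2.resize(np.hstack([a,c]),None,fx=2.6,fy=2.6,interpolation=3))
E
```

```text
t 24.8 pos [0.5361 0.2497 0.2211] F [-0.3  0.2 -1.4] open 0.107 grip 55.0
 shift now-frame mm [-0.9 -0.8 41.4]  rotvec [0.08 0.02 0.05]  shift in goal frame [-0.9 -0.7 41.4]
```

View pics/crop9.png

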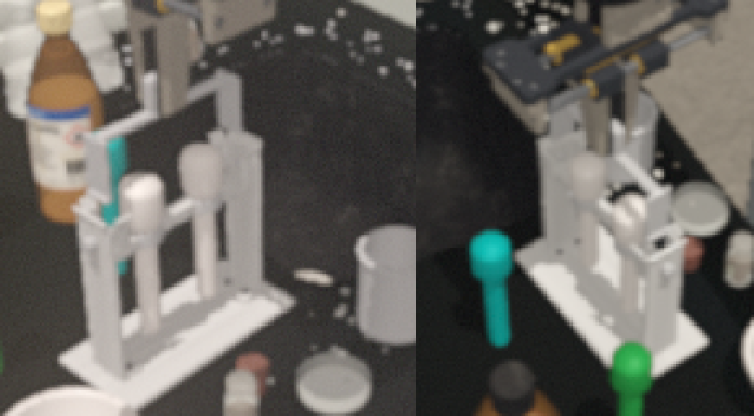

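The crop shows the bar's feet at (100,165) and (228,105), lined up just above the guide cheeks, with both heads under the crossbar. Lowering in small steps.

Emit:
move_arm:
  targets:
    - {"jaw":0,"xyz":[-0.0008,-0.0006,0.005],"rotation":[0,0,0]}
    - {"jaw":0,"xyz":[0,0,0.005],"rotation":[0,0,0]}
    - {"jaw":0,"xyz":[0,0,0.005],"rotation":[0,0,0]}
    - {"jaw":0,"xyz":[0,0,0.003],"rotation":[0,0,0]}
    - {"jaw":0,"xyz":[0,0,0],"rotation":[0,0,0]}
    - {"jaw":0,"xyz":[0,0,0],"rotation":[0,0,0]}

```text
clock: 25.5
ee_pos: [0.535, 0.2486, 0.2018]
tool_rot: [[-0.145, 0.989, -0.0], [0.989, 0.145, -0.001], [-0.001, -0.001, -1.0]]
ft_force: [0.1, -0.4, -0.5]
opening: 0.103
grip_force: 55.0
```

Emit:
move_arm:
  targets:
    - {"jaw":0,"xyz":[0,0,0.004],"rotation":[0,0,0]}
    - {"jaw":0,"xyz":[0,0,0.004],"rotation":[0,0,0]}
    - {"jaw":0,"xyz":[0,0,0.003],"rotation":[0,0,0]}
    - {"jaw":0,"xyz":[0,0,0.002],"rotation":[0,0,0]}
    - {"jaw":0,"xyz":[0,0,0],"rotation":[0,0,0]}

```text
clock: 26.0
ee_pos: [0.5354, 0.2487, 0.189]
tool_rot: [[-0.145, 0.989, 0.001], [0.989, 0.145, -0.001], [-0.001, 0.0, -1.0]]
ft_force: [0.5, 0.4, 1.1]
opening: 0.107
grip_force: 55.0
```

Emit:
move_arm:
  targets:
    - {"jaw":0,"xyz":[0,0,0.002],"rotation":[0,0,0]}
    - {"jaw":0,"xyz":[0,0,0.002],"rotation":[0,0,0]}
    - {"jaw":0,"xyz":[0,0,0.002],"rotation":[0,0,0]}
    - {"jaw":0,"xyz":[0,0,0.002],"rotation":[0,0,0]}
    - {"jaw":0,"xyz":[0,0,0],"rotation":[0,0,0]}

```text
clock: 26.5
ee_pos: [0.5346, 0.2484, 0.1805]
tool_rot: [[-0.145, 0.989, -0.001], [0.989, 0.145, -0.001], [-0.001, -0.001, -1.0]]
ft_force: [-0.9, -0.3, -1.2]
opening: 0.104
grip_force: 55.0
```

Emit:
move_arm:
  targets:
    - {"jaw":0,"xyz":[0,0,0.001],"rotation":[0,0,0]}
    - {"jaw":0,"xyz":[0,0,0.001],"rotation":[0,0,0]}
    - {"jaw":0,"xyz":[0,0,0],"rotation":[0,0,0]}

```text
clock: 26.8
ee_pos: [0.5349, 0.2485, 0.1802]
tool_rot: [[-0.145, 0.989, -0.0], [0.989, 0.145, -0.001], [-0.001, -0.0, -1.0]]
ft_force: [-4.7, -1.2, 12.7]
opening: 0.107
grip_force: 55.0
```

Emit:
move_arm:
  targets:
    - {"jaw":0,"xyz":[0,0,0.001],"rotation":[0,0,0]}
    - {"jaw":0,"xyz":[0,0,0],"rotation":[0,0,0]}
    - {"jaw":0,"xyz":[0,0,0],"rotation":[0,0,0]}

```text
clock: 27.1
ee_pos: [0.535, 0.2485, 0.1801]
tool_rot: [[-0.145, 0.989, 0.0], [0.989, 0.145, -0.001], [-0.001, 0.0, -1.0]]
ft_force: [-5.6, -3.7, 19.5]
opening: 0.105
grip_force: 55.0
```

Emit:
move_arm:
  targets:
    - {"jaw":0,"xyz":[0,0.0003,-0.002],"rotation":[0,0,0]}
    - {"jaw":0.3,"xyz":[0,0,0],"rotation":[0,0,0]}
    - {"jaw":0.4,"xyz":[0,0,0],"rotation":[0,0,0]}
    - {"jaw":0.4,"xyz":[0,0,0],"rotation":[0,0,0]}
    - {"jaw":0.4,"xyz":[0,0,-0.015],"rotation":[0,0,0]}
    - {"jaw":0.4,"xyz":[0,0,-0.03],"rotation":[0,0,0]}
    - {"jaw":0.4,"xyz":[0,0,-0.04],"rotation":[0,0,0]}
    - {"jaw":0.4,"xyz":[0,0,-0.04],"rotation":[0,0,0]}

```text
clock: 27.9
ee_pos: [0.5351, 0.2486, 0.3071]
tool_rot: [[-0.145, 0.989, -0.0], [0.989, 0.145, -0.001], [-0.001, -0.001, -1.0]]
ft_force: [-0.2, 0.4, 0.2]
opening: 0.404
grip_force: 0.0
```

Emit:
move_arm:
  targets:
    - {"jaw":0.4,"xyz":[0,0,0],"rotation":[0,0,0]}
    - {"jaw":0.4,"xyz":[0,0,0],"rotation":[0,0,0]}
    - {"jaw":0.4,"xyz":[0,0,0],"rotation":[0,0,0]}

```text
clock: 28.2
ee_pos: [0.5347, 0.2484, 0.3041]
tool_rot: [[-0.145, 0.989, -0.002], [0.989, 0.145, -0.001], [-0.001, -0.002, -1.0]]
ft_force: [1.1, 0.1, -0.1]
opening: 0.399
grip_force: 0.0
```

```bash
python3 - <<'E'
from h import *
plan(np.array([.5355,.2487,.1797]),Rdown(YAW))
for n in ['scene','side','wrist']:
    d=snap(n,n+'10');P=pts(d); P0=pts(dict(np.load({'scene':'scene0','side':'side0','wrist':'wrist2'}[n]+'.npz')))
    for X in (P0,P):
        q=X[(X[...,2]>.196)&(X[...,2]<.225)]; q=q[(abs(q[:,0]-.534)<.03)&(abs(q[:,1]-.25)<.03)]; print(n,len(q),cv2.minAreaRect(q[:,:2].astype(np.float32)*1000),np.percentile(q[:,2],[90,98]).round(4))
a=cv2.imread('pics/scene10.png')[130:290,225:415]; c=cv2.imread('pics/side10.png')[145:305,245:375]
cv2.imwrite('pics/crop10.png',cv2.resize(np.hstack([a,c]),None,fx=2.4,fy=2.4,interpolation=3))
E
```

```text
t 28.2 pos [0.5347 0.2484 0.3041] F [ 1.1  0.1 -0.1] open 0.399 grip 0.0
 shift now-frame mm [  0.4   1.1 124.4]  rotvec [-0.1   0.07  0.05]  shift in goal frame [  0.2   0.8 124.4]
scene 134 ((533.575927734375, 248.85043334960938), (11.998899459838867, 36.5282096862793), 6.972141265869141) [0.2107 0.2117]
scene 133 ((534.7366333007812, 249.37582397460938), (11.81679916381836, 36.15800857543945), 5.316179275512695) [0.2103 0.211 ]
side 98 ((534.1698608398438, 248.41322326660156), (11.177735328674316, 37.42210006713867), 7.565677165985107) [0.2107 0.2117]
side 96 ((536.3054809570312, 250.2146453857422), (10.003812789916992, 36.40369415283203), 9.03916072845459) [0.2109 0.212 ]
wrist 636 ((535.8734130859375, 247.83265686035156), (11.085226058959961, 35.217464447021484), 7.476376056671143) [0.2115 0.2121]
wrist 640 ((537.8580322265625, 248.00433349609375), (11.280754089355469, 35.295188903808594), 8.137677192687988) [0.2115 0.2121]
```

The bar is back at its original height in all three views. I'll check the heads and beaker by numbers, since the picture limit is used up, then hand in.

```bash
python3 - <<'E'
from h import *
P=pts(dict(np.load('scene10.npz'))).reshape(-1,3)
for s in (-.032,.032):
    c=C+[.001,0,0]+s*SY; q=P[(np.hypot(*(P[:,:2]-c[:2]).T)<.022)&(P[:,2]>.145)&(P[:,2]<.176)]; print('head',s,len(q),q[:,2].max())
q=P[(abs(P[:,0]-.436)<.05)&(abs(P[:,1]-.095)<.05)&(P[:,2]>.02)&(P[:,2]<.09)]; print('beaker',circ(q[q[:,2]<.065,:2]),q[:,2].max())
print(ctrl.close_job())
E
```

```text
head -0.032 234 0.173245788447829
head 0.032 253 0.17330958605065178
beaker (array([0.43629984, 0.09419088]), np.float64(0.030484578265028695)) 0.07848998551355568
the job is handed in; nothing more can be done
None
```

The washed pestle hangs in the formerly empty ring, and the retaining bar is pressed back down to its original height over both pestles; the other pestle still hangs, the beaker is standing within about 1 mm of where it was, and the job was handed in at about 28 s.

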